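# Seat the rocking canister lid

## Robot

A 6-joint arm with a two-finger parallel gripper is mounted at the origin on the work surface. World frame = base frame: x ahead of the robot, y to its left, z up, the work surface at z = 0. Lengths are in mm, angles in rad, forces in N, time in s.
With the tool pointing down it reaches from about 375 to 825 mm from the base axis. Payload 5.5 kg.
Tool frame: the origin (TCP) lies at the very end of the fingers, on their centre line; the grasp point (between the pads) lies 19 mm behind it; z points along the fingers, x is the direction in which the jaws open and shut, and the axes are right-handed (so a half turn about z gives the same grasp; the last joint's range is limited). The gripper opens to 85 mm and grips with 20 to 120 N. Pads are 22 mm wide; open, the fingers measure 114 mm over their backs; the gripper's body (76 mm by 85 mm) begins 54 mm behind the grasp point. The pads swing forward as they close: fully open they stand 13 mm farther back than shut.
Start: joints at [1.259, 0.314, -0.047, 1.21, 0, 1.571], TCP at [184.06, 571.066, 231.299] pointing down, gripper open.
Joint ranges: [-2.67, 2.67], [-0.69, 1.73], [-1.03, 1.25], [-2.08, 2.16], [-1.42, 1.45], [-3.14, 3.14]. Speed limits (rad/s): [2.39, 2.39, 3.01, 3.14, 3.14, 3.14].

## Interface

Orientations are given as a unit quaternion [x, y, z, w].
In Python, from cell import bot gives the robot as it stands. Calls block until the motion is done:
- bot.reach(position, orientation): joint-space move of the TCP to a pose.
- bot.move_straight(position, max_speed=150, rot=None, guard=None): straight line of the TCP; rot=None keeps the orientation; max_speed is the mean speed in mm/s. With guard (N) it stops when the force on the tool has changed by that much, and returns True; else False.
- bot.move_j(angles): joint-space move.
- bot.move_gripper(opening, force=None): finger opening in mm; force is the grip in N (None keeps the last); returns when the fingers have stopped.
- bot.wait(seconds).
- bot.inverse_kinematics(position, orientation): joint angles nearest the present ones, or None.
- bot.snapshot(name): name is "scene" or "top"; returns the picture (384x512x3 uint8, blue, green, red); there is no depth.
- bot.get_calibration(name): a dict with "fx", "fy", "cx", "cy" (pixels), "extrinsics" (4x4, takes a point from camera to world coordinates). Camera axes: x right, y down, z forward; pixel columns grow to the right and rows downward; lengths in mm; the calibration is good to about 2 mm. A picture is of the moment at which its call begins. get_calibration takes no time and is no camera call.
A pose or a line that the arm cannot do raises bot.PlanningError and nothing moves.
- bot.finish_job(): hands the job in, once; it reports no verdict.
Readings, each from a call of its own:
- bot.get_clock(): time.
- bot.get_joint_positions(): joint angles.
- bot.get_dq(): joint speeds.
- bot.get_tau(): joint torques, N m.
- bot.get_eef_pos(): TCP position.
- bot.get_tool_rot(): TCP orientation.
- bot.get_force(): force on the tool from outside, world axes, zero at the start.
- bot.get_wrist_torque(): the same for the moment, N m.
- bot.get_opening(): finger opening in mm.
Only numpy, scipy, OpenCV 4.12 (cv2) and the standard library are available. Lean on these libraries where they do the work, as an engineer would, in place of code of your own. Each camera call takes 0.05 s, during which the arm holds its last target.

## Task

One of the three matching canister lids in the wooden rack is not home and rocks when its edge is pressed. Try each lid with a light fingertip press, one after another from the left end to the right end as seen from the robot, and only after all three have been tried press the rocking one firmly down at its middle until it is home and level. Press the other two only lightly, since a firm push forces a lid that is already home too deep; lift or pick up nothing, and leave the other kitchen things where they are.

Things in the scene. Friction and masses are not known exactly. Their poses are not given: they have to be found in the camera images.
- rack: Fixed wooden board 145 x 420 x 15 mm carrying three identical fixed steel canisters in a row along its y, at y = +130, 0, -130 mm: upright tubes, outer radius 57, inner 54 mm, rims 100 mm above the counter. Origin: centre of the board's underside, on the counter; z up, +x away from the robot, +y to the robot's left; turned up to 0.35 rad.
- lid_1: Left canister's loose steel push-in lid (rack y +130): disc of 52 mm radius, 14 mm thick, 0.16 kg, with a round thumb pad (16 mm radius, 4 mm high) at the middle of its top. Origin: centre of the underside, z up: flat top 14 mm above it, pad top 18 mm. Home, it is level with its underside 92 mm above the counter, flat top 6 mm above the rim. Any of the three may be the one not home.
- lid_2: Middle lid (rack y 0), same shape. A lid that is home stays level when pressed up to 42 mm from its middle: its springy gasket gives nothing up to a push of about 2 N, then about 0.5 mm per newton, so 5 N sinks it about 1.5 mm, and it springs back. More than 4 mm (about 10 N) is too deep.
- lid_3: Right lid (rack y -130), same shape. The lid not home starts level, 4.5 mm high, on a hump of 10 mm radius under its middle: under 1 N at 30 to 42 mm from its middle, any side, tips it about 0.11 rad (that side gives about 3 mm) to a hard stop; let go, it falls level. Over 9 N (say 14) at the middle drives the hump down and the lid 4.5 mm onto a hard seat, where it stays. Edge presses do not seat it.
- latch_canister: Bystander: loose, closed stainless steel spring-latch canister, 96 mm diameter, 147 mm tall, beyond the left end of the rack. Origin: centre of its underside.
- tenderizer: Bystander: loose cast aluminium meat tenderizer lying beyond the rack, about 220 mm long, 45 mm high, head at its +x end. Origin: on the counter under the middle of its length.
- pinch_bowl: Bystander: loose orange silicone pinch bowl, 76 mm across, 35 mm high, on the robot's side of the rack. Origin: centre of its underside.
- turner: Bystander: loose black plastic turner lying flat to the right of the rack, about 280 mm long. Origin: on the counter under its middle.
There are look-alikes about, which are no part of the job. What is shaped like the lid_1 but blue or pink is not meant.

How it is judged:
By the outcome, as a careful person would: the job done as asked, in the order asked, and still so for the second after the job is handed in, with the robot touching nothing.
It also fails if it takes over 45 s, if anything falls off the work surface, if the arm or the gripper's body presses on something with over 40 N, if the wrist force passes 120 N, or if a joint passes its speed limit or range.

## Working session

There is one attempt and no reset: what is moved stays moved. The work goes in short steps, each a Python script; the robot and the scene stay as the last script left them, time stands still between calls to the robot, and variables do not carry over. Pictures are saved under pics/ and viewed, and the job is handed in when it is done.

```bash
ls; mkdir -p pics
python3 - <<'E'
from cell import bot
import cv2,numpy as np
for n in ("scene","top"):
    im=bot.snapshot(n); cv2.imwrite(f"pics/{n}0.png",im)
    c=bot.get_calibration(n); print(n,c["fx"],c["fy"],c["cx"],c["cy"]); print(np.round(c["extrinsics"],3))
print(bot.get_clock(),bot.get_tool_rot(),bot.get_force())
E
```

```text
pics
scene 424.4624085407729 424.4624085407729 254.97985410617886 194.03352118566562
[[-1.800000e-02  7.730000e-01 -6.340000e-01  1.103737e+03]
 [ 1.000000e+00  2.000000e-02 -4.000000e-03 -2.629600e+01]
 [ 9.000000e-03 -6.340000e-01 -7.740000e-01  8.132580e+02]
 [ 0.000000e+00  0.000000e+00  0.000000e+00  1.000000e+00]]
top 395.72845768110386 395.72845768110386 260.17086054262063 195.2817612821737
[[ 1.200000e-02 -9.860000e-01  1.640000e-01  3.797540e+02]
 [-1.000000e+00 -1.500000e-02 -2.100000e-02 -1.565000e+00]
 [ 2.300000e-02 -1.640000e-01 -9.860000e-01  1.022976e+03]
 [ 0.000000e+00  0.000000e+00  0.000000e+00  1.000000e+00]]
0.1 [ 8.08334099e-01  5.88723562e-01 -6.03299070e-04  4.33511346e-04] [-0.03869755  0.01250765  0.47511314]
```

View pics/scene0.png

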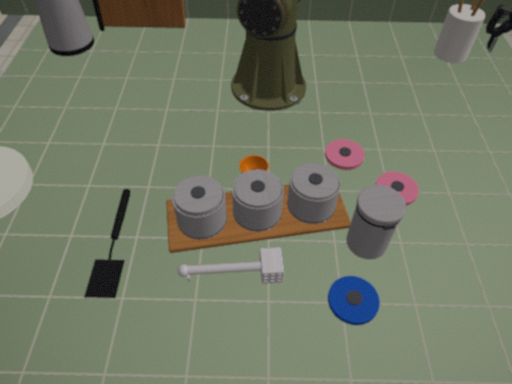

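View pics/top0.png

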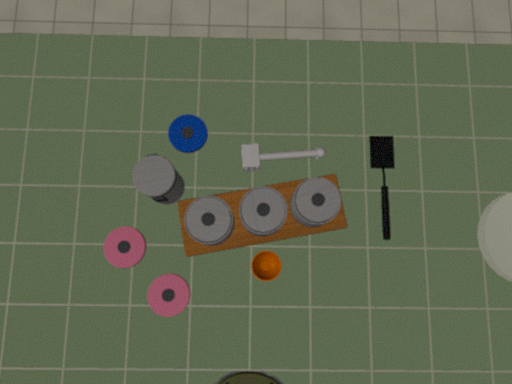

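The scene view shows three lidded canisters on the rack. In the top view their dark thumb pads are near (208,219), (263,210) and (318,200), left to right. Tenderizer is beyond, orange bowl is on the robot's side, latch canister is at the left near (160,178), and the pink and blue lids are decoys. Next I'll measure the pads.

```bash
cat > h.py <<'E'
import cv2,numpy as np
def ray(c,u,v):
    E=np.array(c["extrinsics"]); d=E[:3,:3]@np.array([(u-c["cx"])/c["fx"],(v-c["cy"])/c["fy"],1.]); return E[:3,3],d/np.linalg.norm(d)
def plane(c,u,v,z):
    o,d=ray(c,u,v); return o+d*(z-o[2])/d[2]
def tri(a,b):
    (o1,d1),(o2,d2)=a,b
    s=np.linalg.lstsq(np.c_[d1,-d2],o2-o1,rcond=None)[0]
    p,q=o1+s[0]*d1,o2+s[1]*d2
    return (p+q)/2,np.linalg.norm(p-q)
def pad(im,u,v,r=11):
    g=cv2.cvtColor(im,cv2.COLOR_BGR2GRAY); m=np.zeros_like(g); cv2.circle(m,(u,v),r,255,-1)
    w=((g<88)&(m>0)).astype(np.uint8)
    n,l,st,ce=cv2.connectedComponentsWithStats(w); i=1+np.argmax(st[1:,4]); return ce[i],st[i,4]
E
python3 - <<'E'
from cell import bot
from h import *
T=cv2.imread("pics/top0.png");S=cv2.imread("pics/scene0.png")
ct,cs=bot.get_calibration("top"),bot.get_calibration("scene")
for a,b in zip([(208,219),(263,210),(318,200)],[(315,180),(258,186),(198,192)]):
    p,n=pad(T,*a);q,m=pad(S,*b)
    print(p.round(1),n,q.round(1),m,plane(ct,*p,110).round(1),plane(cs,*q,110).round(1),tri(ray(ct,*p),ray(cs,*q)))
m=cv2.inRange(cv2.cvtColor(T,cv2.COLOR_BGR2HSV),(5,80,60),(18,220,190))
cs_=cv2.findContours(m,cv2.RETR_EXTERNAL,2)[0]
for c in cs_:
    if cv2.contourArea(c)>300: 
        print(cv2.contourArea(c),[plane(ct,*p,15).round(0)[:2] for p in cv2.boxPoints(cv2.minAreaRect(c))])
for n,u,v,z in [("latch",155,173,147),("bowl",266,266,35),("tenhead",251,156,45),("tenend",320,153,20)]: print(n,plane(ct,u,v,z).round(0))
g=cv2.resize(S[150:250,150:350],None,fx=4,fy=4,interpolation=2);cv2.imwrite("pics/crop.png",g[:,:800])
E
```

```text
[207.6 218.6] 153 [315.1 178.6] 115 [475.2 100.1 110. ] [480.2 101.7 110. ] (array([475.77183646, 101.60892379, 104.97396356]), np.float64(1.9456162455469175))
[263.  209.1] 147 [257.4 186. ] 124 [499.2 -27.6 110. ] [505.  -25.5 110. ] (array([499.99194615, -26.62725056, 104.24515554]), np.float64(2.2799711240180685))
[317.7 199.3] 151 [197.5 192. ] 128 [ 524.3 -155.6  110. ] [ 525.2 -153.8  110. ] (array([ 524.43688735, -154.86084133,  109.19758905]), np.float64(1.8034203705619698))
2769.0 [array([529., 194.]), array([ 611., -223.]), array([ 466., -245.]), array([389., 163.])]
latch [573. 218. 147.]
bowl [368. -39.  35.]
tenhead [644.   3.  45.]
tenend [ 662. -178.   20.]
```

View pics/crop.png

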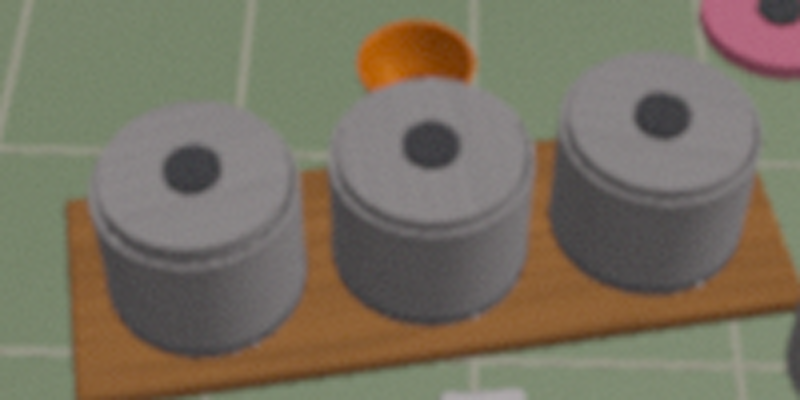

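Both views agree, and the triangulated height puts the right pad about 4.5 mm above the other two. I'll still try each lid by touch, shutting the fingers and pressing 33 mm from the middle on the robot's side.

```bash
cat >> h.py <<'E'
from scipy.spatial.transform import Rotation as Rn
yaw=0.189
rx=np.array([np.cos(yaw),np.sin(yaw),0]); ry=np.array([-np.sin(yaw),np.cos(yaw),0])
zt=np.array([0,0,-1.]); Q=Rn.from_matrix(np.c_[ry,np.cross(zt,ry),zt]).as_quat()
C={1:np.array([477.5,101,0]),2:np.array([502,-26.5,0]),3:np.array([526.2,-154,0])}
def at(p,z): return [float(p[0]),float(p[1]),float(z)]
def press(bot,k):
    p=C[k]-33*rx
    bot.move_straight(at(p,116),80); bot.wait(.2)
    f0=bot.get_force()[2]
    h=bot.move_straight(at(p,102.5),8,guard=0.7); z1=bot.get_eef_pos()[2]; f1=bot.get_force()[2]-f0
    if h:
        h2=bot.move_straight(at(p,101.5),4,guard=2.5); z2=bot.get_eef_pos()[2]; f2=bot.get_force()[2]-f0
        print(k,"contact",round(z1,2),"F",round(f1,2),"second",h2,round(z2,2),"F",round(f2,2))
    else: print(k,"no contact",z1)
    bot.move_straight(at(p,125),60)
E
python3 - <<'E'
from cell import bot
from h import *
bot.move_gripper(0,20)
bot.reach(at(C[1]-33*rx,180),Q.tolist())
bot.move_straight(at(C[1]-33*rx,125),120)
press(bot,1)
print(bot.get_clock(),bot.get_opening(),bot.get_eef_pos(),bot.get_force())
cv2.imwrite("pics/t1.png",bot.snapshot("top"));cv2.imwrite("pics/s1.png",cv2.resize(bot.snapshot("scene"),(768,576)))
E
```

```text
1 contact 105.54 F 2.45 second True 104.14 F 4.58
6.0917 0.3732524541363978 [445.21699942  94.83460674 125.2662298 ] [0.55133526 0.48239329 0.26081923]
```

View pics/s1.png

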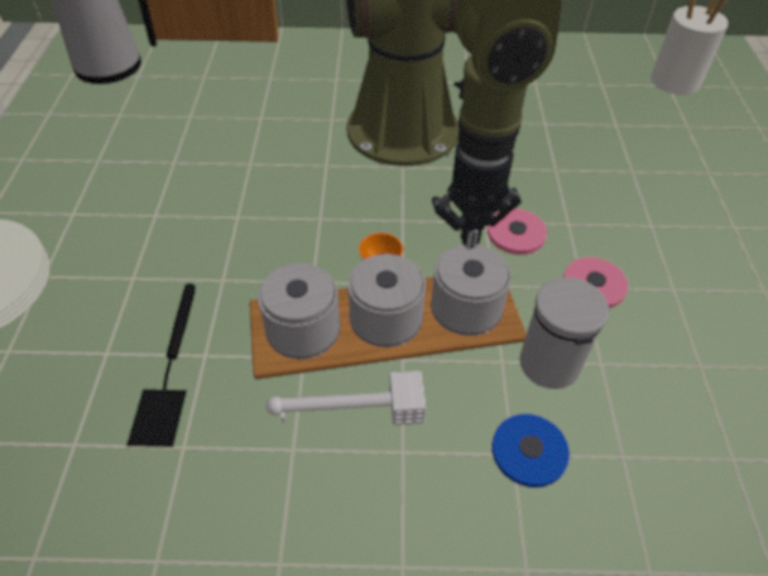

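Lid 1 made contact at z 105.5 and gave 1.4 mm at 4.6 N. That stiffening give matches a lid that is home. The picture shows the fingertips just on the robot's side of the left lid, near (472,240), with nothing disturbed. Lids 2 and 3 next.

Run:
```python
from cell import bot
from h import *
for k in (2,3):
    bot.move_straight(at(C[k]-33*rx,128),120)
    press(bot,k)
print(bot.get_clock(),bot.get_force())
```

```text
2 contact 105.59 F 2.17 second True 104.14 F 4.6
3 contact 109.5 F 0.28 second True 108.3 F 2.58
13.7667 [ 0.66296276 -0.60579697 -0.39733981]
```

Lid 2 behaves like lid 1, so it's home. Lid 3 made contact about 4 mm higher and gave about 2 mm at under 1 N before a stop, so it's the rocking one. Next is the firm press at its middle.

Run:
```python
from cell import bot
from h import *
p=C[3]
bot.move_straight(at(p,128),80); bot.move_straight(at(p,118),60); bot.wait(.2)
f0=bot.get_force()[2]
print(bot.move_straight(at(p,109),8,guard=16),bot.get_eef_pos(),bot.get_force()[2]-f0)
bot.wait(.3);print(bot.get_eef_pos()[2],bot.get_force()[2]-f0)
```

```text
False [ 526.37419405 -154.03192196  109.92245495] 9.31917108436708
109.96166496549797 9.670720582631583
```

The fingertip is at z 109.95 and the home pad top is at 110. A little more push should confirm it's on the hard seat.

Run:
```python
from cell import bot
from h import *
p=C[3]
z0=bot.get_eef_pos()[2]
print(bot.move_straight(at(p,107),6,guard=8),bot.get_eef_pos()[2],bot.get_force())
bot.wait(.2)
bot.move_straight(at(p,130),60)
bot.move_straight(at(p,200),150)
bot.reach(at([420,250,0],260),Q.tolist()); bot.wait(.2)
print(bot.get_clock(),bot.get_force())
T=bot.snapshot("top");S=bot.snapshot("scene")
cv2.imwrite("pics/t2.png",T);cv2.imwrite("pics/s2.png",S)
cv2.imwrite("pics/crop2.png",cv2.resize(S[150:250,150:350],None,fx=4,fy=4,interpolation=2))
ct,cs=bot.get_calibration("top"),bot.get_calibration("scene")
for a,b in zip([(208,219),(263,210),(318,200)],[(315,180),(258,186),(198,192)]):
    try:
        p,n=pad(T,*a);q,m=pad(S,*b); print(n,m,tri(ray(ct,*p),ray(cs,*q)))
    except Exception as e: print(e)
```

```text
True 109.91472212163598 [-1.25947585  0.4293794   6.51505442]
19.7417 [-0.35291883 -0.0505993  -0.70635131]
149 112 (array([475.56385734, 101.52170894, 104.58898865]), np.float64(2.4030486858265765))
143 122 (array([500.31056772, -26.66548386, 104.59944941]), np.float64(1.8806122084479704))
150 128 (array([ 524.71087859, -155.04035342,  104.69013988]), np.float64(1.593972037665885))
```

View pics/crop2.png

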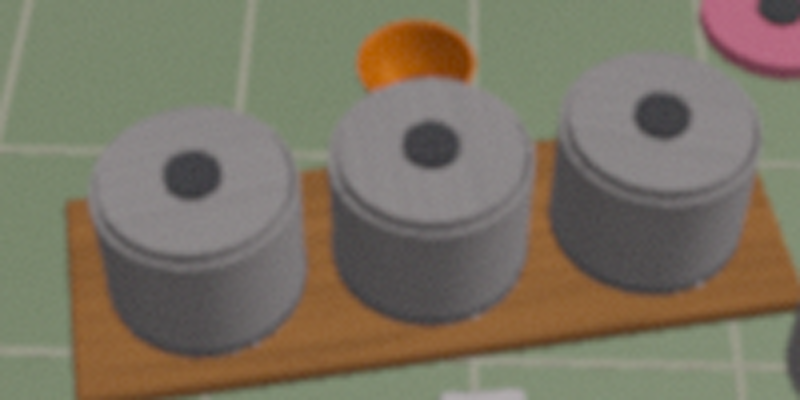

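View pics/t2.png

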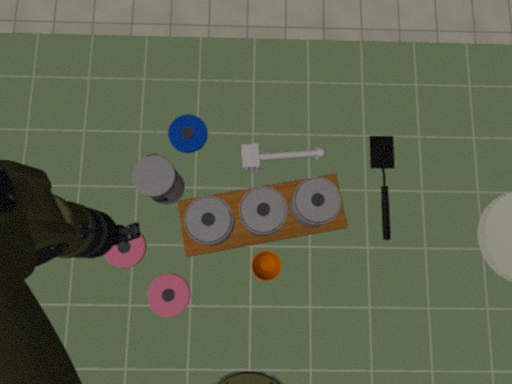

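The right lid now sits level with the other two: all three pads triangulate to 104.6–104.7, where before the right one was about 4.5 mm higher. The bystanders are unmoved and the arm is clear.

```bash
python3 -c "
from cell import bot
bot.finish_job(); print(bot.get_clock())"
```

```text
the job is handed in; nothing more can be done
the job is handed in; nothing more can be done
```

The rocking lid was the right one (lid_3). It's now pressed home and level, and the job was handed in at about 20 s on the robot's clock.

- **Light presses, left to right:** I pressed each lid 33 mm from its middle. The left and middle lids gave about 1.4 mm at 4.6 N, as lids that are home should. The right lid sat about 4 mm higher, gave about 2 mm and then met a stop at about 2.6 N. That is less than the 3 mm described, probably because the wide fingertip rested closer to the middle.
- **Firm press:** I then pressed the right lid at its middle until the fingertip reached z 109.9, against 110 for a home lid's pad top. A further push raised the force by 8 N without moving it, so it was on the hard seat. That push ended at its force limit; the reading taken just after was lower, at 6.5 N.
- **Last pictures:** all three pads measure the same height within 0.1 mm. The absolute value reads about 5 mm low because the two cameras disagree slightly, but it was the same for every lid before and after. The other kitchen things look unmoved, and the arm was clear of everything.

I did not press the right lid's edge again after seating it, so "level" rests on the equal heights and the picture.

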